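# Clamp the wristband-roll stand to the counter

## Robot

A 7-joint arm with a two-finger parallel gripper is mounted at the origin on the work surface. World frame = base frame: x ahead of the robot, y to its left, z up, the work surface at z = 0. Lengths are in mm, angles in rad, forces in N, time in s.
With the tool pointing down it reaches from about 400 to 875 mm from the base axis. Payload 4.4 kg.
Tool frame: the origin (TCP) lies at the very end of the fingers, on their centre line; the grasp point (between the pads) lies 19 mm behind it; z points along the fingers, y is the direction in which the jaws open and shut (so a half turn about z gives the same grasp; the last joint's range is limited). The gripper opens to 85 mm and grips with 20 to 120 N. Pads are 22 mm wide; open, the fingers measure 114 mm over their backs; the gripper's body (76 mm by 85 mm) begins 54 mm behind the grasp point. The pads swing forward as they close: fully open they stand 13 mm farther back than shut.
Start: joints at [1.246, 0.628, 0.038, 1.517, -0.027, 0.996, -0.02], TCP at [166.377, -628.36, 194.313] pointing down, gripper open.
Joint ranges: [-3.06, 3.06], [-0.37, 2.12], [-1.25, 1.32], [0.18, 2.47], [-1.1, 4.24], [0.23, 1.98], [-2.94, 2.94]. Speed limits (rad/s): [2.57, 2.57, 3.14, 3.14, 3.14, 3.14, 3.14].

## Interface

Orientations are given as [roll, pitch, yaw] about the fixed x, y, z axes, in that order (R = Rz(yaw) Ry(pitch) Rx(roll)).
In Python, from cell import ctrl gives the robot as it stands.
- The arm moves only by the shell command python3 -m crank 'ROWS' [OPENING]. ROWS is JSON, a list that holds one entry, the list of rows, each a list of 6 numbers: the shift along the tool's x, y, z in units of 30 mm (1.0 is 30 mm), then the turn, a rotation vector about the tool's x, y, z in units of 6 degrees (1.0 is 6 degrees). In form: [[[tx, ty, tz, rx, ry, rz], ...]]. A call has 1 to 12 rows; each row shifts and turns the pose as measured when the row begins, along the tool's axes as they then stand; what a row does not reach is not made up. A row lasts 1/12 s, in which the tool goes at most 41.7 mm and 7.16 degrees, less where a joint would pass 70% of its speed; a pose out of reach is approached as far as the arm can. A call is refused whole if a number of a shift passes 1 or a number of a turn 1, either way. A call with a gripper value outside its range is refused whole. OPENING is the gripper command: -1 is fully open, 1 is shut, values between are in proportion, set as the call begins (- or left out, the last holds). The fingers move at their own pace and stop on an object; the grip force is fixed at half the most. Time passes only in rows, so rows that do not move let the fingers close. It gives the time, the measured TCP pose, the force and the opening at its end, in the units of the state.
- ctrl.read_state(): the state, without advancing time (a new reading comes with each control period).
- ctrl.get_image(name): name is "side" or "top"; returns a dict with "color" (384x512x3 uint8, red, green, blue), "depth" (384x512 float32, mm along the optical axis (not along the pixel's ray), 0 where there is no reading), "camera_matrix" (3x3 intrinsics, pixels), "R" (3x3) and "t" (3): a world point X has camera coordinates R X + t. Camera axes: x right, y down, z forward; pixel columns grow to the right and rows downward; lengths in mm; the calibration is good to about 2 mm. A picture is of the moment at which its call begins.
- ctrl.finish_job(): hands the job in, once; it reports no verdict.
Trained networks look in a picture, given as the dict that the camera call returned (one of the last four; its "shot" number tells which), for a name from the list of things; names that differ only in an ending like _2 or _b are one class to them, and where a whole thing is asked for, a point or a joint stands for the part that bears it (a point fixed in the world has none). Each returns a list of dicts, best first, with "conf" (0 to 1); they miss things now and then, are a little off and sometimes report something else, mostly with a low value. They report only what shows in the picture. A call takes as long as a camera call.
- ctrl.search_frame(query, picture): "extent" ([centre column, centre row, width, height] in pixels, round what is visible of it).
The state is a dict: "clock": time; "qpos": joint angles; "qd": joint speeds; "tau": joint torques, N m; "eef_pos": TCP position; "tool_rot": TCP orientation; "force": force on the tool from outside, world axes, zero at the start; "torque": the same for the moment, N m; "width": finger opening in mm.
Only numpy, scipy, OpenCV 4.12 (cv2) and the standard library are available. Lean on these libraries where they do the work, as an engineer would, in place of code of your own. Each camera call takes 0.05 s, during which the arm holds its last target. There are 200 camera calls.

## Task

Fix the stand of coloured wristband rolls to the counter: slide its flat tongue gently into the mouth of the blue counter clamp until it is fully home against the end stop, then tighten the clamp's brass knurled thumbscrew (clockwise from above) until you feel it seat and the tongue is held firmly, but do not force it. Leave the other things on the counter where they are.

Things in the scene. Friction and masses are not known exactly. Their poses are not given: they have to be found in the camera images.
- stand: loose stand, about 0.6 kg, on the counter: aluminium plate 100 x 90 x 10 mm with a tongue 48 mm wide and 10 mm thick that sticks out to its +x and ends 145 mm from the origin; on the plate a stack of coloured rolls, radius 40 mm, up to 90 mm high; above it a black grip block. Origin: underside of the plate, under the stack's axis; z up
- stand_grip (a point): centre to grip of the stand's black grip block, 122 mm above the stand's underside on the stack's axis. The block is 36 mm long along the stand's x, 16 mm thick along its y, and spans 101 to 135 mm in height: grip it across the 16 mm
- dock: blue counter clamp, fixed. Origin on the counter under the thumbscrew's axis; x points from the open mouth to the end stop, z up. Cheeks 42 mm high, 51 mm apart, x = -40 to +35 mm; a bridge 79 mm wide, x = -26 to +26 mm, top at 52 mm (58 at the screw's collar), carries the screw. Fully home, the tongue meets the stop and the stand's origin is at dock x = -120 mm, y = 0, same heading
- dock_mouth (a point): middle of the dock's open mouth, on the counter at dock x = -65 mm, where the flare is about 70 mm wide. The tongue goes in along the dock's +x, flat on the counter, with 1.5 mm of play each side; at the start the screw's foot hangs only 0.7 to 2.9 mm above the tongue, so the stand must not be lifted while its tongue is inside
- screw_top (a point): middle of the thumbscrew's top face, 88 mm above the counter. How it feels: free it takes 0.03 N m or less; once the foot bears on the tongue the torque climbs steadily, about 0.25 N m per rad when turned in steps of 0.1 rad and read right after each (0.007 to 0.014 N m per newton of clamping). 0.15 to 0.2 N m is well seated; beyond 0.25 is forcing it. It stays where it is left
- stop: steel end stop of the dock, 12 mm thick; origin on the counter at the middle of the face which the tongue meets, at dock x = +25 mm. It bears a push of at most 25 N; sliding the stand over the counter itself takes about 2.5 to 5 N
- screw: brass knurled thumbscrew head of the dock, 32 mm across, 62 to 88 mm above the counter, axis upright; a black mark on top along its x. Origin on the axis, 80 mm above the counter, where to grip. Clockwise from above tightens; the head keeps its height. Below it a toothed foot, out of sight, sinks 0.8 mm per rad and meets the tongue after 0.9 to 3.6 rad (differs each time)
- spare_roll: yellow spare roll, 76 mm across, 20 mm high, lying flat; a bystander (origin: centre of its underside)
- bottle: white bottle, 68 mm across, 170 mm high; a bystander (origin: centre of its underside)
- jar: clear jar with green lid, 72 mm across, 100 mm high; a bystander (origin: centre of its underside)
- roll_tower: second tower of coloured rolls on a round steel foot 100 mm across, 149 mm high, without tongue or grip block; a bystander (origin: centre of its underside)
- stapler: blue and black stapler, 130 x 34 mm, 39 mm high; a bystander (origin: centre of its underside)

How it is judged:
By the outcome, as a careful person would: the job done as asked, in the order asked, and still so for the second after the job is handed in, with the robot touching nothing.
It also fails if it takes over 72 s, if anything falls off the work surface, if the arm or the gripper's body presses on something with over 40 N, if the wrist force passes 120 N, or if a joint passes its speed limit or range.

## Working session

There is one attempt and no reset: what is moved stays moved. The work goes in short steps, Python scripts to look and compute and a shell command to move; the robot and the scene stay as the last step left them, time stands still between calls to the robot, and variables do not carry over. Pictures are saved under pics/ and viewed, about 8 in all and at most 12, crops included, and the job is handed in when it is done.

```bash
ls; mkdir -p pics
cat > h.py <<'E'
from cell import ctrl
import numpy as np, cv2
def w2p(im,X):
    c=im["R"]@np.asarray(X,float)+im["t"]; p=im["camera_matrix"]@c; return p[:2]/p[2]
def ray(im,u,v,z):
    "world point on pixel ray at height z"
    R=np.array(im["R"]);t=np.array(im["t"])
    d=R.T@np.linalg.inv(im["camera_matrix"])@np.array([u,v,1.]);o=-R.T@t
    return o+d*(z-o[2])/d[2]
def cloud(im):
    D=im["depth"];v,u=np.mgrid[:D.shape[0],:D.shape[1]]
    K=np.array(im["camera_matrix"]);c=np.stack([(u-K[0,2])/K[0,0]*D,(v-K[1,2])/K[1,1]*D,D],-1)
    return (c-im["t"])@np.array(im["R"])
def save(im,name): cv2.imwrite("pics/"+name,im["color"][...,::-1])
E
python3 - <<'E'
from h import *
s=ctrl.read_state();print(s)
for n in("top","side"):
    im=ctrl.get_image(n);save(im,n+"0.png");np.savez("im_"+n,**{k:im[k] for k in("color","depth","camera_matrix","R","t")})
    print(n,-np.array(im["R"]).T@im["t"],im["camera_matrix"][0][0])
    for q in("stand","stand_grip","dock","screw","stop","spare_roll","bottle","jar","roll_tower","stapler"):
        print(q,[(np.round(d["extent"]).astype(int).tolist(),round(d["conf"],2)) for d in ctrl.search_frame(q,im)[:2]])
E
cd pics; python3 -c "
import cv2,numpy as np
"
```

```text
pics
{'clock': 0.0, 'qpos': array([ 1.24619827,  0.62938021,  0.0384307 ,  1.51836646, -0.0269743 ,
        0.99633615, -0.02001841]), 'qd': array([ 0.0004033 , -0.00063661,  0.00112116, -0.00018608, -0.00162489,
        0.00067565,  0.000241  ]), 'tau': array([ 5.39496232e-04, -5.63404047e+01,  1.22623801e+00, -1.93441486e+01,
        1.08669096e-02,  1.03110331e-02, -2.11395326e-05]), 'eef_pos': array([ 166.18948304, -627.656731  ,  193.36740063]), 'tool_rot': array([-3.13962073e+00,  4.30645291e-05,  2.58802823e-01]), 'force': array([-0.02160258, -0.06528727, -0.04328789]), 'torque': array([-0.04925299, -0.00433459, -0.03524779]), 'width': 85.26915793549858}
top [ 403.05211743  -65.49912915 1240.88548092] 354.4425623318663
stand [([281, 225, 58, 26], 0.88)]
stand_grip [([280, 227, 60, 29], 0.66)]
dock [([278, 227, 58, 30], 0.72), ([210, 202, 34, 29], 0.7)]
screw [([203, 201, 13, 10], 0.57)]
stop [([203, 202, 7, 9], 0.75)]
spare_roll [([157, 178, 25, 20], 0.82), ([202, 200, 10, 10], 0.74)]
bottle [([347, 166, 26, 27], 0.75)]
jar [([380, 232, 26, 20], 0.63)]
roll_tower [([261, 150, 27, 32], 0.95)]
stapler [([159, 241, 14, 39], 0.95), ([260, 151, 27, 34], 0.24)]
side [285.74893138 825.80653598 663.44708364] 377.1774235510938
stand [([288, 193, 36, 67], 0.89), ([249, 148, 21, 46], 0.75)]
stand_grip [([288, 195, 40, 60], 0.63), ([232, 264, 20, 20], 0.5)]
dock [([234, 249, 34, 43], 0.77)]
screw [([233, 235, 14, 16], 0.7), ([236, 247, 35, 42], 0.32)]
stop [([231, 264, 17, 20], 0.62)]
spare_roll [([161, 302, 34, 27], 0.89), ([232, 236, 16, 21], 0.64)]
bottle [([247, 149, 23, 52], 0.81)]
jar [([316, 150, 22, 30], 0.77), ([231, 262, 18, 17], 0.41)]
roll_tower [([201, 190, 30, 50], 0.77)]
stapler [([264, 315, 64, 39], 0.82)]
```

View pics/top0.png

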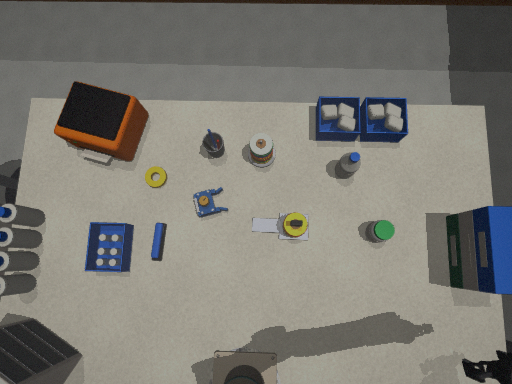

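View pics/side0.png

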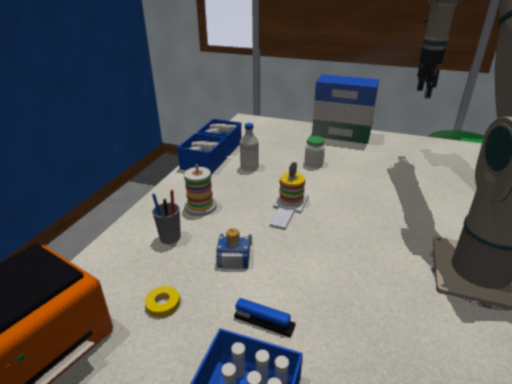

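The stand is at about (294,225) in the top view, with its tongue pointing left. The dock is at (207,203) with its mouth opening to the right. I'll zoom in and measure these more exactly.

Run:
```python
from h import *
im={k:v for k,v in np.load("im_top.npz").items()}
c=im["color"][170:255,180:320]; cv2.imwrite("pics/crop.png",cv2.resize(c[...,::-1],None,fx=5.6,fy=5.6,interpolation=cv2.INTER_CUBIC))
P=cloud(im)
for n in("top","side"):
    I={k:v for k,v in np.load(f"im_{n}.npz").items()};Q=cloud(I).reshape(-1,3);C=I["color"].reshape(-1,3).astype(int)
    ok=(I["depth"].ravel()>0)&(Q[:,0]>330)&(Q[:,0]<640)&(Q[:,1]>-300)&(Q[:,1]<170);Q=Q[ok];C=C[ok]
    print(n,"table z",np.median(Q[Q[:,2]<8][:,2]))
    # tongue+plate: bright
    for nm,m in(("black",(C.max(1)<60)&(Q[:,2]>90)),("brass",(C[:,0]>C[:,2]+60)&(Q[:,2]>60)&(Q[:,1]>0)),("blue",(C[:,2]>C[:,0]+40)&(Q[:,2]>15)),("plate",(Q[:,2]>5)&(Q[:,2]<16)&(Q[:,1]<0)&(C.min(1)>110)),("stack",(Q[:,2]>60)&(Q[:,1]<-20))):
        q=Q[m]
        if len(q)>3: 
            w=np.linalg.svd((q-q.mean(0))[:,:2],full_matrices=False)[2][0]
            print(nm,len(q),q.mean(0).round(1),q.min(0).round(),q.max(0).round(),"ang",np.degrees(np.arctan2(w[1],w[0])).round(1))
            if nm in("blue","plate"): print(cv2.minAreaRect(q[:,:2].astype(np.float32)))
```

```text
top table z 0.032509337576435
black 30 [ 515.2 -154.2  133. ] [ 509. -171.  124.] [ 522. -139.  139.] ang 96.5
brass 61 [588.2 148.4  87. ] [575. 135.  82.] [603. 163.  93.] ang 172.3
blue 238 [586.4 134.9  47.9] [544.  78.  24.] [639. 169.  60.] ang -178.8
((592.7872314453125, 133.30319213867188), (77.25098419189453, 93.92937469482422), 15.822933197021484)
plate 738 [ 508.5 -109.8    8.9] [ 332. -298.    5.] [637.  -1.  16.] ang 78.9
((483.54937744140625, -149.59033203125), (294.5907897949219, 305.6431884765625), 89.4966812133789)
stack 465 [ 515.  -154.4   95.4] [ 478. -195.   71.] [ 553. -117.  139.] ang -114.3
side table z 1.340759817853946
black 55 [ 515.3 -139.1  123.5] [ 509. -156.  105.] [ 523. -133.  138.] ang 68.7
brass 79 [588.  153.9  88.9] [574. 136.  85.] [602. 168.  92.] ang 105.3
blue 205 [582.5 148.8  52. ] [546.  82.  30.] [639. 170.  58.] ang -172.3
((593.3253784179688, 134.81483459472656), (77.33650970458984, 89.71719360351562), 15.714218139648438)
plate 440 [511.9 -75.4  10.9] [ 333. -293.    5.] [629.  -2.  15.] ang 75.3
((446.5643310546875, -145.777587890625), (284.72509765625, 293.94525146484375), 19.077577590942383)
stack 516 [ 513.9 -138.8   91.4] [ 479. -191.   60.] [ 554. -112.  140.] ang -152.8
```

View pics/crop.png

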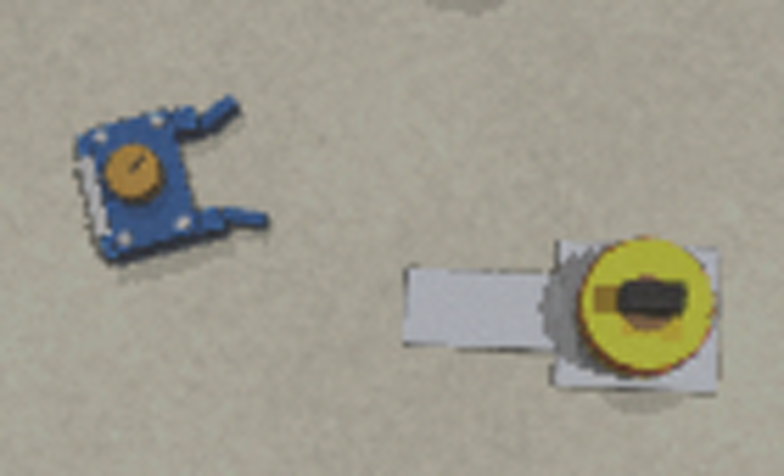

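The crop shows the dock mouth opening to the right, with the bridge tilted about 15°. The tongue points left, nearly straight along world +y. Next I'll fit the poses more exactly.

```bash
cat > fit.py <<'E'
from h import *
def dock(I):
    Q=cloud(I).reshape(-1,3);C=I["color"].reshape(-1,3).astype(int);b=(np.abs(Q[:,0]-590)<60)&(np.abs(Q[:,1]-140)<75)
    m=b&(C[:,2]>C[:,0]+40)&(Q[:,2]>46)&(Q[:,2]<57)
    r=cv2.minAreaRect(Q[m][:,:2].astype(np.float32));s=Q[b&(Q[:,2]>85)&(C[:,0]>C[:,2]+40)]
    m2=b&(C[:,2]>C[:,0]+40)&(Q[:,2]>32);h=Q[m2]
    print("bridge",np.round(r[0],1),np.round(r[1],1),round(r[2],1),"n",m.sum(),"screw circ",np.round(cv2.minEnclosingCircle(s[:,:2].astype(np.float32))[0],1),s.mean(0).round(1),len(s))
def stand(I,c=(515,-150)):
    Q=cloud(I).reshape(-1,3);C=I["color"].reshape(-1,3).astype(int);b=(np.hypot(Q[:,0]-c[0],Q[:,1]-c[1])<170)
    k=Q[b&(C.max(1)<75)&(Q[:,2]>128)]; 
    if len(k)>4: print("block",k.mean(0).round(1),len(k),[np.round(x,1) for x in cv2.minAreaRect(k[:,:2].astype(np.float32))])
    s=Q[b&(Q[:,2]>84)&(Q[:,2]<95)&(C[:,0]>150)];
    if len(s)>4: print("stacktop",np.round(cv2.minEnclosingCircle(s[:,:2].astype(np.float32)),1) if 0 else [np.round(x,1) for x in cv2.minEnclosingCircle(s[:,:2].astype(np.float32))])
    p=Q[b&(Q[:,2]>6.5)&(Q[:,2]<14)&(C.min(1)>80)&(np.ptp(C,axis=1)<45)]
    t=p[p[:,1]>c[1]+60]
    if len(t)>4: print("tongue",len(t),[np.round(x,1) for x in cv2.minAreaRect(t[:,:2].astype(np.float32))],"plate",[np.round(x,1) for x in cv2.minAreaRect(p[:,:2].astype(np.float32))])
E
python3 - <<'E'
from fit import *
for n in("top","side"):
    I={k:v for k,v in np.load(f"im_{n}.npz").items()};print(n);dock(I);stand(I)
    if n=="top":
        for q,u,v,z in(("tower",261,150,149),("bottle",347,166,120),("jar",382,231,100)):print(q,ray(I,u,v,z).round())
    Q=cloud(I).reshape(-1,3)
    m=(np.hypot(Q[:,0]-515,Q[:,1]+150)<170)&(Q[:,2]>5)&(Q[:,2]<15)
E
```

```text
top
bridge [588.6 147.7] [77.4 53.3] 14.5 n 196 screw circ [588.8 148.4] [588.4 148.3  87.8] 54
block [446.9 -99.9 814.1] 153 [array([ 470.1, -110.1]), array([ 30.6, 158.1]), np.float64(45.4)]
stacktop [array([ 517.3, -155.7]), np.float64(38.1)]
tongue 285 [array([532.6, -42.2]), array([237.2,  93.4]), np.float64(4.3)] plate [array([ 525., -163.]), array([314.7, 278.9]), np.float64(34.8)]
tower [745. -40. 149.]
bottle [ 706. -320.  120.]
jar [ 500. -432.  100.]
side
bridge [587.4 152.4] [78.1 52.8] 19.4 n 243 screw circ [588.1 151.4] [588.1 153.5  88.7] 95
block [ 516.1 -143.7  134.6] 28 [array([ 515.4, -148.6]), array([28.6, 12.6]), np.float64(83.6)]
stacktop [array([ 517.9, -153.3]), np.float64(38.5)]
tongue 284 [array([519.9, -48.6]), array([82.7, 48.3]), np.float64(89.3)] plate [array([ 518.2, -105.9]), array([197.4,  89.3]), np.float64(89.0)]
```

```bash
python3 -m crank '[[[0,0,0,0,0,0],[0,0,0,0,0,0],[0,0,0,0,0,0],[0,0,-0.8,0,0,-1]]]' -1
```

```text
clock: 1.43
eef_pos: [165.6, -625.0, 214.0]
tool_rot: [-3.132, -0.0, 0.365]
force: [0.9, 1.0, -0.5]
width: 85.4
```

```bash
cat > plan.py <<'E'
import sys
from h import *
from scipy.spatial.transform import Rotation as Ro
def plan(x,y,z,yawdeg,n):
    s=ctrl.read_state();p=np.array(s["eef_pos"]);R=Ro.from_euler("xyz",s["tool_rot"])
    G=Ro.from_euler("xyz",[np.pi,0,np.radians(yawdeg)]);g=np.array([x,y,z])
    rv=(R.inv()*G).as_rotvec()
    print("from",p.round(1),np.degrees(s["tool_rot"]).round(2),"F",np.round(s["force"],1),"T",np.round(s["torque"],3),"w",round(s["width"],1),"t",round(s["clock"],2),"q7",round(s["qpos"][6],2))
    for i in range(n):
        Ri=R*Ro.from_rotvec(rv*i/n);d=Ri.inv().apply((g-p)/n)/30
        print([*d.round(3).tolist(),*(np.degrees(rv)/6/n).round(3).tolist()])
if __name__=="__main__": plan(*map(float,sys.argv[1:5]),int(sys.argv[5]))
E
python3 plan.py 517 -154 200 89 20
```

```text
from [ 165.6 -625.   214. ] [-1.7946e+02 -3.0000e-02  2.0890e+01] F [ 0.9  1.  -0.5] T [ 0.023 -0.04   0.009] w 85.4 t 1.43 q7 0.07
[0.827, -0.524, 0.029, -0.004, -0.003, -0.568]
[0.857, -0.474, 0.028, -0.004, -0.003, -0.568]
[0.883, -0.423, 0.028, -0.004, -0.003, -0.568]
[0.907, -0.369, 0.027, -0.004, -0.003, -0.568]
[0.927, -0.315, 0.027, -0.004, -0.003, -0.568]
[0.944, -0.259, 0.027, -0.004, -0.003, -0.568]
[0.958, -0.203, 0.026, -0.004, -0.003, -0.568]
[0.968, -0.145, 0.026, -0.004, -0.003, -0.568]
[0.975, -0.088, 0.025, -0.004, -0.003, -0.568]
[0.979, -0.03, 0.025, -0.004, -0.003, -0.568]
[0.979, 0.029, 0.025, -0.004, -0.003, -0.568]
[0.975, 0.087, 0.025, -0.004, -0.003, -0.568]
[0.969, 0.144, 0.024, -0.004, -0.003, -0.568]
[0.958, 0.202, 0.024, -0.004, -0.003, -0.568]
[0.945, 0.258, 0.024, -0.004, -0.003, -0.568]
[0.928, 0.314, 0.024, -0.004, -0.003, -0.568]
[0.907, 0.369, 0.024, -0.004, -0.003, -0.568]
[0.884, 0.422, 0.023, -0.004, -0.003, -0.568]
[0.857, 0.474, 0.023, -0.004, -0.003, -0.568]
[0.828, 0.524, 0.023, -0.004, -0.003, -0.568]
```

```bash
python3 -m crank '[[[0.83,-0.52,0,0,0,-0.57],[0.86,-0.47,0,0,0,-0.57],[0.88,-0.42,0,0,0,-0.57],[0.9,-0.37,0,0,0,-0.57],[0.92,-0.31,0,0,0,-0.57],[0.94,-0.26,0,0,0,-0.57],[0.95,-0.2,0,0,0,-0.57],[0.96,-0.15,0,0,0,-0.57],[0.97,-0.09,0,0,0,-0.57],[0.97,-0.03,0,0,0,-0.57],[0.97,0.03,0,0,0,-0.57],[0.97,0.09,0,0,0,-0.57]]]'; python3 plan.py 517 -154 195 89 9
```

```text
clock: 2.43
eef_pos: [373.6, -340.7, 218.1]
tool_rot: [3.139, 0.009, 1.103]
force: [0.7, 0.3, 0.2]
width: 85.4
from [ 373.6 -340.7  218.1] [179.87   0.54  63.21] F [0.7 0.3 0.2] T [-0.024 -0.019  0.009] w 85.4 t 2.43 q7 0.08
[0.857, 0.162, 0.078, 0.0, 0.01, -0.478]
[0.848, 0.205, 0.079, 0.0, 0.01, -0.478]
[0.837, 0.247, 0.08, 0.0, 0.01, -0.478]
[0.823, 0.289, 0.081, 0.0, 0.01, -0.478]
[0.808, 0.329, 0.082, 0.0, 0.01, -0.478]
[0.79, 0.369, 0.083, 0.0, 0.01, -0.478]
[0.77, 0.408, 0.083, 0.0, 0.01, -0.478]
[0.749, 0.446, 0.084, 0.0, 0.01, -0.478]
[0.726, 0.483, 0.085, 0.0, 0.01, -0.478]
```

```bash
python3 -m crank '[[[0.86,0.16,0.08,0,0.01,-0.48],[0.85,0.2,0.08,0,0.01,-0.48],[0.84,0.25,0.08,0,0.01,-0.48],[0.82,0.29,0.08,0,0.01,-0.48],[0.81,0.33,0.08,0,0.01,-0.48],[0.79,0.37,0.08,0,0.01,-0.48],[0.77,0.41,0.08,0,0.01,-0.48],[0.75,0.45,0.08,0,0.01,-0.48],[0.73,0.48,0.08,0,0.01,-0.48],[0.3,0.1,0,0,0,0],[0,0,0,0,0,0]]]'; python3 plan.py 517 -154 150 89 4
```

```text
clock: 3.35
eef_pos: [528.7, -126.3, 197.3]
tool_rot: [3.134, 0.0, 1.589]
force: [0.1, -0.2, 0.2]
width: 85.2
from [ 528.7 -126.3  197.3] [1.7954e+02 2.0000e-02 9.1020e+01] F [ 0.1 -0.2  0.2] T [ 0.037  0.034 -0.009] w 85.2 t 3.35 q7 -0.02
[-0.229, -0.105, 0.393, 0.019, 0.0, 0.084]
[-0.23, -0.102, 0.393, 0.019, 0.0, 0.084]
[-0.231, -0.099, 0.393, 0.019, 0.0, 0.084]
[-0.232, -0.096, 0.394, 0.019, 0.0, 0.084]
```

```bash
python3 -m crank '[[[-0.23,-0.1,0.3,0.02,0,0.08],[-0.23,-0.1,0.3,0.02,0,0.08],[-0.23,-0.1,0.3,0.02,0,0.08],[-0.23,-0.1,0.3,0.02,0,0.08],[0,0,0,0,0,0],[0,0,0,0,0,0]]]'; python3 plan.py 517 -154 103 89 4
python3 - <<'E'
from fit import *
I=ctrl.get_image("side");c=I["color"][120:240,220:360];cv2.imwrite("pics/s1.png",cv2.resize(c[...,::-1],None,fx=5,fy=5,interpolation=cv2.INTER_CUBIC))
E
```

```text
clock: 3.85
eef_pos: [510.5, -164.8, 156.6]
tool_rot: [-3.135, 0.005, 1.54]
force: [0.2, 0.4, 0.6]
width: 85.3
from [ 510.5 -164.8  156.6] [-179.63    0.28   88.21] F [0.2 0.4 0.6] T [ 0.024  0.025 -0.021] w 85.3 t 3.85 q7 -0.02
[0.094, 0.055, 0.446, -0.015, 0.012, -0.033]
[0.093, 0.054, 0.446, -0.015, 0.012, -0.033]
[0.092, 0.054, 0.447, -0.015, 0.012, -0.033]
[0.092, 0.053, 0.447, -0.015, 0.012, -0.033]
```

View pics/s1.png

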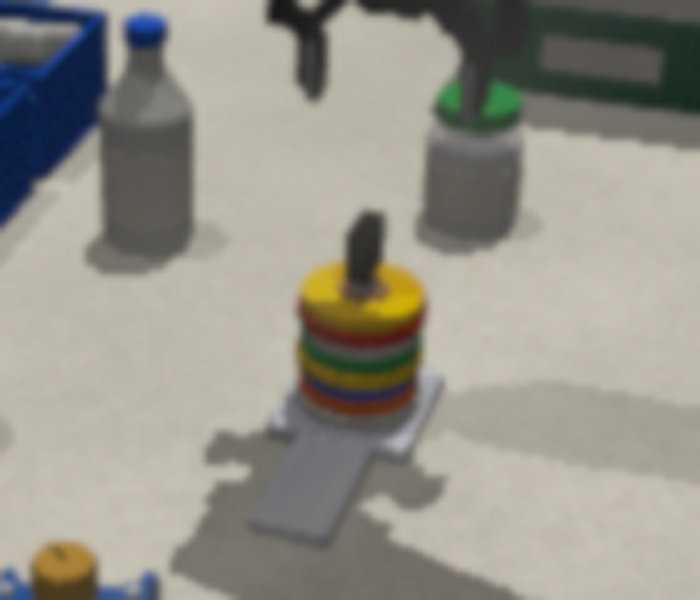

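The open fingers straddle the black block, which is at about (365,245) in the crop. I'll lower the gripper next.

```bash
python3 -m crank '[[[0.1,0.055,0.25,-0.02,0.01,-0.03],[0.1,0.055,0.35,-0.02,0.01,-0.03],[0.1,0.055,0.35,-0.01,0.01,-0.03],[0.05,0.05,0.35,-0.01,0,-0.03],[0,0,0.3,0,0,0],[0,0,0,0,0,0],[0,0,0,0,0,0]]]'; python3 plan.py 517 -154 103 89 3
```

```text
clock: 4.48
eef_pos: [519.7, -153.2, 106.5]
tool_rot: [3.136, 0.001, 1.553]
force: [-0.5, -0.4, -0.5]
width: 85.5
from [ 519.7 -153.2  106.5] [1.797e+02 6.000e-02 8.900e+01] F [-0.5 -0.4 -0.5] T [-0.017  0.034 -0.056] w 85.5 t 4.48 q7 -0.06
[-0.01, -0.03, 0.039, 0.017, 0.004, -0.0]
[-0.01, -0.03, 0.039, 0.017, 0.004, -0.0]
[-0.01, -0.029, 0.039, 0.017, 0.004, -0.0]
```

```bash
python3 -m crank '[[[0,-0.04,0.06,0.02,0,0],[0,-0.04,0.06,0.02,0,0],[0,0,0,0.0,0,0],[0,0,0,0,0,0]]]' 0.3;python3 -m crank '[[[0,0,0,0,0,0],[0,0,0,0,0,0],[0,0,0,0,0,0],[0,0,0,0,0,0],[0,0,0,0,0,0],[0,0,0,0,0,0]]]' 1; python3 -m crank '[[[0,0,0,0,0,0],[0,0,0,0,0,0]]]'; python3 plan.py 517 -154 103 89 1
```

```text
clock: 4.82
eef_pos: [517.9, -153.2, 103.8]
tool_rot: [3.139, 0.002, 1.553]
force: [0.6, -0.5, -0.5]
width: 39.4
clock: 5.32
eef_pos: [518.6, -153.7, 104.9]
tool_rot: [3.137, 0.002, 1.553]
force: [-0.4, -0.7, 0.1]
width: -0.0
clock: 5.48
eef_pos: [518.7, -153.8, 104.9]
tool_rot: [3.137, 0.002, 1.553]
force: [-0.7, -0.1, 0.4]
width: 0.0
from [ 518.7 -153.8  104.9] [1.7972e+02 1.4000e-01 8.8960e+01] F [-0.7 -0.1  0.4] T [0.007 0.026 0.011] w 0.0 t 5.48 q7 -0.07
[-0.008, -0.055, 0.064, 0.047, 0.023, -0.007]
```

Run:
```python
from fit import *
I=ctrl.get_image("side");J=ctrl.get_image("top")
for n,i in(("side",I),("top",J)):
    np.savez("im1_"+n,**{k:i[k] for k in("color","depth","camera_matrix","R","t")})
    u,v=w2p(i,[518,-154,110]);print(u,v)
a=cv2.resize(I["color"][130:240,230:340],(395,395),interpolation=cv2.INTER_CUBIC);b=cv2.resize(J["color"][180:270,240:330],(395,395),interpolation=cv2.INTER_CUBIC)
cv2.imwrite("pics/s2.png",np.hstack([a,b])[...,::-1])
```

```text
292.4738618833239 171.7171320717313
295.1013873095354 222.95548055687536
```

View pics/s2.png

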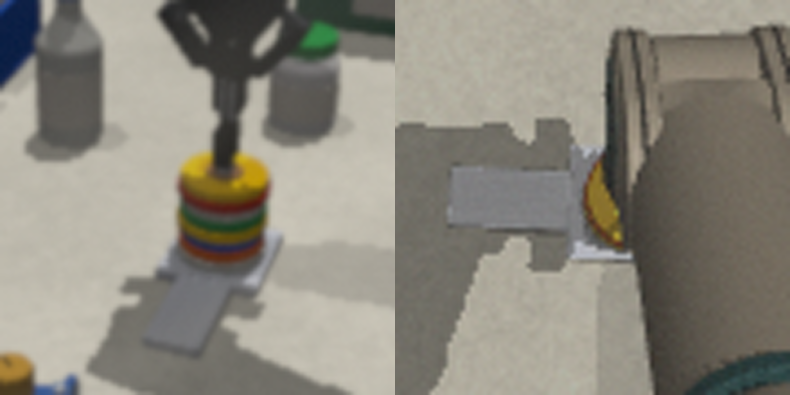

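Run:
```python
from fit import *
I={k:v for k,v in np.load("im1_side.npz").items()};Q=cloud(I);C=I["color"].astype(int)
for v in range(146,180,2):
    print(v,[(u,*Q[v,u].round().astype(int).tolist(),C[v,u].max()) for u in range(288,300,2) if C[v,u].max()<110])
```

```text
146 [(288, 534, -150, 195, np.int64(55)), (290, 526, -142, 200, np.int64(55)), (292, 520, -139, 202, np.int64(55)), (294, 519, -161, 192, np.int64(55)), (296, 508, -140, 203, np.int64(54)), (298, 502, -139, 205, np.int64(54))]
148 [(288, 534, -150, 189, np.int64(61)), (290, 526, -140, 194, np.int64(56)), (292, 521, -145, 193, np.int64(57)), (294, 515, -144, 194, np.int64(56)), (296, 508, -142, 196, np.int64(56)), (298, 503, -143, 196, np.int64(54))]
150 [(290, 526, -141, 187, np.int64(59)), (292, 520, -142, 188, np.int64(57)), (294, 514, -144, 188, np.int64(56)), (296, 508, -140, 191, np.int64(55)), (298, 504, -148, 188, np.int64(55))]
152 [(290, 527, -147, 178, np.int64(67)), (292, 521, -146, 179, np.int64(68)), (294, 514, -145, 181, np.int64(62)), (296, 508, -142, 183, np.int64(56)), (298, 503, -146, 182, np.int64(78))]
154 [(290, 527, -149, 170, np.int64(69)), (292, 519, -142, 175, np.int64(69)), (294, 514, -144, 175, np.int64(72)), (296, 509, -150, 173, np.int64(59)), (298, 503, -149, 175, np.int64(96))]
156 [(290, 526, -144, 167, np.int64(67)), (292, 520, -145, 167, np.int64(69)
[... 759 characters left out ...]
64(96))]
168 [(290, 522, -138, 130, np.int64(58)), (292, 516, -136, 133, np.int64(48)), (294, 510, -138, 132, np.int64(47))]
170 [(290, 522, -139, 123, np.int64(54)), (292, 515, -136, 126, np.int64(45)), (294, 510, -138, 125, np.int64(44))]
172 [(290, 521, -137, 117, np.int64(50)), (292, 515, -137, 118, np.int64(43)), (294, 510, -140, 118, np.int64(49))]
174 [(290, 521, -138, 110, np.int64(48)), (292, 515, -137, 112, np.int64(41)), (294, 510, -142, 110, np.int64(77))]
176 [(290, 521, -136, 104, np.int64(60)), (292, 514, -135, 106, np.int64(48)), (294, 511, -149, 99, np.int64(73))]
178 [(290, 522, -145, 92, np.int64(80)), (292, 517, -148, 92, np.int64(73)), (294, 511, -147, 93, np.int64(92))]
```

Run:
```python
from fit import *
I={k:v for k,v in np.load("im1_side.npz").items()}
print("s1 tips expected", [((w2p(I,[510+d,-165,156.6])-[220,120])*5).round() for d in(-50,50)],"block top",((w2p(I,[517,-154,135])-[220,120])*5).round())
s=ctrl.read_state();print(s["qpos"].round(4),s["eef_pos"],s["width"],s["force"].round(2))
Q=cloud(I);C=I["color"].astype(int)
m=(C.max(2)<80)&(np.hypot(Q[...,0]-517,Q[...,1]+150)<40)&(Q[...,2]>95)&(Q[...,2]<200)
for z in range(95,200,6):
    q=Q[m&(abs(Q[...,2]-z)<3)]
    if len(q):print(z,len(q),q[:,:2].min(0).round(),q[:,:2].max(0).round(),q.mean(0).round(1))
```

```text
s1 tips expected [array([466., 196.]), array([303., 172.])] block top [366. 222.]
[ 0.4436  0.6084 -0.3131  1.9103  0.293   0.6618 -0.0671] [ 518.64938554 -153.73879939  104.89572554] -0.1868630500928799 [ 0.35 -0.66  0.06]
95 3 [ 513. -145.] [ 519. -144.] [ 516.4 -144.7   96.8]
101 3 [ 511. -149.] [ 518. -138.] [ 514.  -142.5  102. ]
107 8 [ 510. -145.] [ 521. -135.] [ 516.4 -138.4  107.2]
113 9 [ 510. -151.] [ 522. -131.] [ 514.7 -139.4  112.7]
119 11 [ 510. -154.] [ 521. -136.] [ 514.6 -140.2  119. ]
125 10 [ 510. -151.] [ 522. -136.] [ 515.3 -139.3  124.7]
131 10 [ 510. -150.] [ 522. -134.] [ 514.3 -138.9  131.1]
137 19 [ 511. -164.] [ 522. -137.] [ 516.1 -147.   136. ]
143 3 [ 511. -152.] [ 515. -144.] [ 513.1 -146.7  145.4]
149 4 [ 510. -146.] [ 519. -143.] [ 514.2 -144.4  149.3]
155 14 [ 507. -149.] [ 526. -142.] [ 516.7 -145.2  155. ]
161 13 [ 506. -151.] [ 527. -142.] [ 515.1 -146.   161.3]
167 13 [ 505. -148.] [ 527. -142.] [ 515.6 -145.2  166.9]
173 16 [ 505. -150.] [ 527. -141.] [ 515.6 -145.3  173. ]
179 14 [ 506. -150.] [ 527. -141.] [ 517.2 -145.5  179.1]
185 18 [ 503. -151.] [ 529. -140.] [ 513.7 -143.9  185.5]
191 33 [ 487. -164.] [ 545. -139.] [ 515.  -146.1  191.4]
197 57 [ 482. -163.] [ 551. -139.] [ 517.2 -146.8  197.4]
```

The side view shows the fingertips ending at z≈145 mm, just above the block top at about (293,163). The state reports the TCP at z=105, so the fingers shut above the block. I'll check that height offset before moving.

```bash
python3 -m crank '[[[0,-0.03,0,0,0,0],[0,0,0,0,0,0],[0,0,0,0,0,0],[0,0,0,0,0,0],[0,0,0,0,0,0]]]' 0.3
python3 - <<'E'
from fit import *
I={k:v for k,v in np.load("im_side.npz").items()};Q=cloud(I);C=I["color"].astype(int)
m=(C.max(2)<70)&(np.hypot(Q[...,0]-166,Q[...,1]+628)<90)&(Q[...,2]>150)&(Q[...,2]<330)
print("start: state z 193.4; lowest dark",np.sort(Q[m][:,2])[:12].round())
J=ctrl.get_image("side");Q=cloud(J);C=J["color"].astype(int)
m=(C.max(2)<90)&(np.abs(Q[...,0]-517)<60)&(np.abs(Q[...,1]+150)<30)&(Q[...,2]>95)&(Q[...,2]<260)
for a,b in((460,506),(506,526),(526,575)):
    q=Q[m&(Q[...,0]>a)&(Q[...,0]<b)];k=np.argsort(q[:,2])[:8];print(a,b,q[k].round().astype(int).tolist())
s=ctrl.read_state();print(s["eef_pos"],s["width"])
cv2.imwrite("pics/s3.png",cv2.resize(J["color"][120:210,230:350],None,fx=5,fy=5,interpolation=cv2.INTER_CUBIC)[...,::-1])
E
```

```text
clock: 6.0
eef_pos: [517.5, -153.7, 104.8]
tool_rot: [3.137, 0.002, 1.553]
force: [-0.6, 0.3, 0.1]
width: 30.0
start: state z 193.4; lowest dark [247. 248. 248. 248. 248. 250. 250. 251. 251. 251. 251. 251.]
460 506 [[495, -146, 151], [498, -144, 151], [495, -145, 155], [492, -145, 155], [497, -142, 156], [493, -149, 156], [495, -145, 158], [498, -143, 159]]
506 526 [[517, -146, 96], [514, -146, 97], [512, -151, 98], [521, -139, 102], [518, -137, 104], [514, -136, 105], [510, -143, 106], [511, -135, 107]]
526 575 [[535, -146, 151], [532, -146, 151], [531, -156, 154], [535, -146, 154], [532, -147, 154], [537, -144, 155], [532, -159, 155], [541, -146, 156]]
[ 517.57370723 -153.75060614  104.81776758] 29.93188527464896
```

View pics/s3.png

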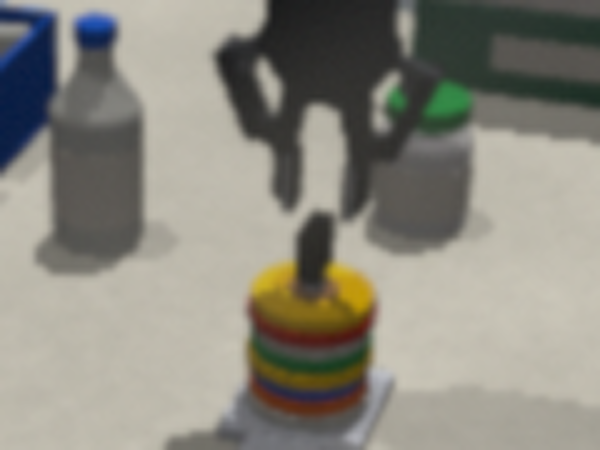

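This confirms it: the fingertips really sit about 40 mm above the reported TCP height, and the start picture shows the same offset. The fingers straddle the block, so I'll go down another 40 mm in steps while watching the force.

```bash
python3 -m crank '[[[0,-0.03,0.25,0.02,0,0],[0,-0.03,0.25,0.02,0,0],[0,0,0.25,0,0,0],[0,0,0.15,0,0,0],[0,0,0,0,0,0]]]';python3 -m crank '[[[0,0,0.15,0,0,0],[0,0,0.15,0,0,0],[0,0,0,0,0,0],[0,0,0,0,0,0]]]'; python3 plan.py 516 -153 64 89 2
```

```text
clock: 6.47
eef_pos: [515.4, -153.8, 74.7]
tool_rot: [-3.141, 0.002, 1.553]
force: [-0.2, 0.4, -0.7]
width: 30.4
clock: 6.8
eef_pos: [514.9, -153.5, 63.7]
tool_rot: [-3.14, 0.002, 1.553]
force: [0.2, -1.0, -0.2]
width: 29.8
from [ 514.9 -153.5   63.7] [-1.7988e+02  1.0000e-01  8.8970e+01] F [ 0.2 -1.  -0.2] T [ 0.003 -0.021  0.002] w 29.8 t 6.8 q7 -0.1
[0.009, 0.018, -0.004, -0.01, 0.008, -0.002]
[0.009, 0.018, -0.004, -0.01, 0.008, -0.002]
```

```bash
python3 -m crank '[[[0,0,0,0,0,0],[0,0,0,0,0,0],[0,0,0,0,0,0],[0,0,0,0,0,0],[0,0,0,0,0,0]]]' 1; python3 plan.py 516 -153 64 89 1;  python3 - <<'E'
from fit import *
J=ctrl.get_image("side");K=ctrl.get_image("top");dock(J);stand(J)
for n,i in(("side",J),("top",K)): np.savez("im2_"+n,**{k:i[k] for k in("color","depth","camera_matrix","R","t")})
# edges fit of dock heading: silhouette IoU, bridge+cheeks hull vs blue mask
from scipy.optimize import minimize
def sil(I,x,y,a):
    m=np.zeros((384*8,512*8),np.uint8);c,s=np.cos(a),np.sin(a)
    for X,Y,Z in(((-26,26),(-39.5,39.5),(42,52)),((-40,35),(-39.5,-25.5),(0,42)),((-40,35),(25.5,39.5),(0,42)),):
        P=[w2p(I,[x+c*p-s*q,y+s*p+c*q,r]) for p in X for q in Y for r in Z]
        cv2.fillConvexPoly(m,cv2.convexHull(np.round((np.array(P)+.5)*8).astype(np.int32)),255)
    return cv2.resize(m,(512,384),interpolation=cv2.INTER_AREA)/255.
for n in("top","side"):
    I={k:v for k,v in np.load(f"im_{n}.npz").items()};C=I["color"].astype(int);Q=cloud(I)
    b=(np.abs(Q[...,0]-590)<65)&(np.abs(Q[...,1]-140)<85)
    blue=((C[...,2]>C[...,0]+25)&b).astype(float)
    def cost(p):
        S=sil(I,*p[:2],p[2]); c,s=np.cos(p[2]),np.sin(p[2])
        lx=c*(Q[...,0]-p[0])+s*(Q[...,1]-p[1])
        w=(lx>-36)&(lx<24)&b&~((C[...,0]>C[...,2]+30))&(Q[...,2]<58)
        return (np.abs(S-blue)*w).sum()
    best=min((minimize(cost,[588+dx,150+dy,np.radians(a)],method="Nelder-Mead",options=dict(initial_simplex=np.array([[588+dx,150+dy,np.radians(a)],[592+dx,150+dy,np.radians(a)],[588+dx,154+dy,np.radians(a)],[588+dx,150+dy,np.radians(a+3)]]))) for dx in(-1,2) for dy in(-2,2) for a in(103,106,108)),key=lambda r:r.fun)
    print(n,best.x[:2].round(1),np.degrees(best.x[2]).round(2),best.fun.round(1))
E
```

```text
clock: 7.22
eef_pos: [515.6, -153.4, 63.6]
tool_rot: [-3.141, 0.001, 1.553]
force: [-0.5, 0.3, -2.9]
width: 15.3
from [ 515.6 -153.4   63.6] [-1.7997e+02  8.0000e-02  8.8980e+01] F [-0.5  0.3 -2.9] T [ 0.102 -0.102  0.006] w 15.3 t 7.22 q7 -0.1
[0.015, 0.012, -0.014, -0.006, 0.014, -0.003]
bridge [588.  152.8] [77.7 52.8] 16.7 n 257 screw circ [587.5 153.1] [588.4 153.1  88.7] 93
block [ 489.6 -123.7  397.1] 4965 [array([ 477. , -142.3]), array([193.7,  67.4]), np.float64(7.6)]
stacktop [array([ 513.8, -156.9]), np.float64(36.9)]
tongue 286 [array([516.9, -48. ]), array([82.8, 48.2]), np.float64(89.5)] plate [array([ 516.3, -105.2]), array([197.6,  90.2]), np.float64(88.7)]
top [594.3 151.3] 102.51 78.6
side [682.6   8.8] 187.09 0.0
```

```bash
cat > rect.py <<'E'
from fit import *
from scipy.optimize import least_squares
def rectfit(I,hx=26,hy=39.5,z=52):
    Q=cloud(I);C=I["color"].astype(int)
    m=(np.abs(Q[...,0]-590)<60)&(np.abs(Q[...,1]-145)<60)&(C[...,2]>C[...,0]+40)&(Q[...,2]>46.5)&(Q[...,2]<57)
    v,u=np.nonzero(m);P=np.array([ray(I,a,b,z)[:2] for a,b in zip(u,v)])
    def f(p):
        c,s=np.cos(p[2]),np.sin(p[2]);d=P-p[:2];X=np.abs(c*d[:,0]+s*d[:,1]);Y=np.abs(-s*d[:,0]+c*d[:,1])
        return np.r_[np.maximum(X-hx+1.5,0),np.maximum(Y-hy+1.5,0)]
    r=least_squares(f,[588,150,np.radians(105.5)],loss="soft_l1",x_scale=[1,1,.02])
    return r.x[:2].round(1),np.degrees(r.x[2]).round(2),round(r.cost,1),len(P)
def tongue(I):
    Q=cloud(I);C=I["color"].astype(int);return Q,C
if __name__=="__main__":
    for n in("im_top","im1_top","im2_top","im_side","im1_side","im2_side"):
        print(n,*rectfit({k:v for k,v in np.load(n+".npz").items()}))
E
python3 rect.py; python3 plan.py 651 -70 85 105.5 10
```

```text
im_top [588.5 148.3] 106.94 1.9 194
im1_top [588.2 147.9] 106.74 3.6 197
im2_top [588.3 148. ] 106.67 3.9 199
im_side [587.7 152.3] 108.84 5.3 243
im1_side [587.8 152.3] 108.7 9.5 257
im2_side [587.8 152.3] 108.7 9.5 257
from [ 515.6 -153.5   63.6] [-1.7996e+02  9.0000e-02  8.8980e+01] F [ 1.8 -0.2 -3.6] T [ 0.004 -0.104  0.016] w 15.3 t 7.32 q7 -0.1
[0.286, 0.446, -0.072, -0.001, 0.001, -0.275]
[0.273, 0.454, -0.072, -0.001, 0.001, -0.275]
[0.26, 0.462, -0.072, -0.001, 0.001, -0.275]
[0.247, 0.469, -0.072, -0.001, 0.001, -0.275]
[0.233, 0.476, -0.072, -0.001, 0.001, -0.275]
[0.219, 0.483, -0.072, -0.001, 0.001, -0.275]
[0.205, 0.489, -0.072, -0.001, 0.001, -0.275]
[0.191, 0.495, -0.072, -0.001, 0.001, -0.275]
[0.177, 0.5, -0.072, -0.001, 0.001, -0.275]
[0.162, 0.505, -0.071, -0.001, 0.001, -0.275]
```

```bash
python3 -m crank '[[[0,0,-0.2,0,0,0],[0,0,-0.2,0,0,0],[0.1,0.15,-0.1,0,0,-0.1],[0.29,0.44,0,0,0,-0.28],[0.27,0.45,0,0,0,-0.28],[0.26,0.46,0,0,0,-0.28],[0.25,0.47,0,0,0,-0.28],[0.23,0.48,0,0,0,-0.28],[0.22,0.48,0,0,0,-0.28],[0.2,0.49,0,0,0,-0.28],[0.1,0.2,0,0,0,-0.15],[0,0,0,0,0,0]]]'; python3 plan.py 652 -70.5 74 106 4
```

```text
clock: 8.32
eef_pos: [618.3, -82.6, 78.8]
tool_rot: [-3.13, -0.002, 1.797]
force: [0.5, 0.3, -5.5]
width: 15.0
from [618.3 -82.6  78.8] [-1.7936e+02 -1.4000e-01  1.0294e+02] F [ 0.5  0.3 -5.5] T [ 0.089  0.019 -0.006] w 15.0 t 8.32 q7 0.01
[0.035, 0.296, 0.037, -0.027, -0.007, -0.127]
[0.031, 0.297, 0.038, -0.027, -0.007, -0.127]
[0.027, 0.297, 0.038, -0.027, -0.007, -0.127]
[0.023, 0.297, 0.039, -0.027, -0.007, -0.127]
```

```bash
python3 -m crank '[[[0.03,0.3,0.03,-0.03,0,-0.13],[0.03,0.3,0.03,-0.03,0,-0.13],[0.03,0.3,0.03,-0.03,0,-0.13],[0.02,0.2,0.03,-0.03,0,-0.1],[0,0,0,0,0,0],[0,0,0,0,0,0]]]'; python3 plan.py 652 -70.5 66 106 1
python3 - <<'E'
from fit import *
from rect import rectfit
J=ctrl.get_image("side");K=ctrl.get_image("top")
for n,i in(("side",J),("top",K)): np.savez("im3_"+n,**{k:i[k] for k in("color","depth","camera_matrix","R","t")})
a=cv2.resize(J["color"][170:290,200:320],(395,395),interpolation=cv2.INTER_CUBIC);b=cv2.resize(K["color"][165:265,185:285],(395,395),interpolation=cv2.INTER_CUBIC)
cv2.imwrite("pics/s4.png",np.hstack([a,b])[...,::-1])
E
```

```text
clock: 8.82
eef_pos: [649.2, -73.1, 73.6]
tool_rot: [-3.139, -0.002, 1.85]
force: [-0.3, 0.5, -6.2]
width: 15.5
from [649.2 -73.1  73.6] [-1.7984e+02 -1.2000e-01  1.0600e+02] F [-0.3  0.5 -6.2] T [-0.037  0.055 -0.035] w 15.5 t 8.82 q7 0.04
[0.056, 0.115, 0.253, -0.027, -0.019, 0.001]
```

View pics/s4.png

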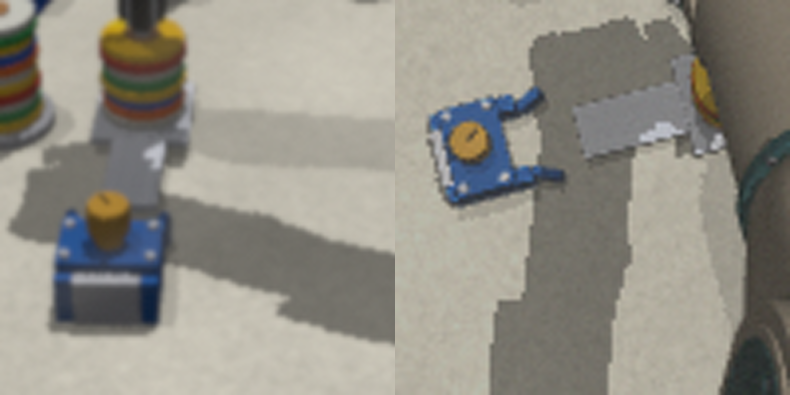

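The right panel shows the tongue end at about (187,131), lined up with the dock mouth. I'll measure the leftover misalignment within the same frames.

```bash
cat > al.py <<'E'
from rect import *
def tonguefit(I,ox,oy,zt,a0=106):
    # stand origin guess ox,oy; fit lateral offset, heading and tip at height zt
    v,u=np.mgrid[:384,:512];C=I["color"].astype(int);Q=cloud(I)
    a=np.radians(a0);c,s=np.cos(a),np.sin(a)
    R=np.array(I["R"]);d=np.stack([u,v,np.ones_like(u)],-1)@np.linalg.inv(I["camera_matrix"]).T@R;o=-R.T@I["t"]
    W=o+d*((zt-o[2])/d[...,2])[...,None];X=c*(W[...,0]-ox)+s*(W[...,1]-oy);Y=-s*(W[...,0]-ox)+c*(W[...,1]-oy)
    m=(X>62)&(X<160)&(np.abs(Y)<40)&(np.ptp(C,axis=2)<30)&(C[...,2]>=C[...,0]-4)&(Q[...,2]>zt-8)
    P=np.c_[X[m],Y[m]]
    def f(p):
        y=(-np.sin(p[1])*(P[:,0]-100)+np.cos(p[1])*(P[:,1]-p[0]));return np.maximum(np.abs(y)-24+1.5,0)
    r=least_squares(f,[0,0],loss="soft_l1",x_scale=[1,.02]);
    return "lat@x100",r.x[0].round(2),"heading",round(a0+np.degrees(r.x[1]),2),"tip",np.sort(P[:,0])[-8:].mean().round(1),"n",len(P),"cost",round(r.cost,1),"wid",np.ptp(P[:,1]).round(1)
E
python3 - <<'E'
from al import *
for n in("top","side"):
    I={k:v for k,v in np.load(f"im3_{n}.npz").items()}
    print(n,"dock",rectfit(I),"tongue",tonguefit(I,649.2,-73.1,19))
    (x,y),h,_,_=rectfit(I);a=np.radians(106)
    for g in(588.3,): print("dock centre in stand frame(106): X",np.cos(a)*(x-649.2)+np.sin(a)*(y+73.1),"Y",-np.sin(a)*(x-649.2)+np.cos(a)*(y+73.1))
E
```

```text
top dock (array([588.3, 147.9]), np.float64(106.51), np.float64(3.8), 201) tongue ('lat@x100', np.float64(2.17), 'heading', np.float64(105.83), 'tip', np.float64(141.7), 'n', 310, 'cost', np.float64(5.5), 'wid', np.float64(47.8))
dock centre in stand frame(106): X 229.22514977162376 Y -2.375018352913081
side dock (array([588. , 152.2]), np.float64(109.05), np.float64(12.7), 271) tongue ('lat@x100', np.float64(2.88), 'heading', np.float64(112.55), 'tip', np.float64(153.8), 'n', 276, 'cost', np.float64(25.6), 'wid', np.float64(59.1))
dock centre in stand frame(106): X 233.4412662709036 Y -3.271880474144716
```

```bash
python3 -m crank '[[[0.02,0.07,0.1,-0.02,0,-0.04],[0.02,0.07,0.1,0,0,-0.03],[0,0.02,0.1,0,0,0],[0,0,0,0,0,0],[0,0,0,0,0,0]]]'; python3 plan.py 653.2 -72 63.8 106.5 1
```

```text
clock: 9.33
eef_pos: [652.2, -71.5, 63.6]
tool_rot: [-3.139, -0.002, 1.857]
force: [-0.1, 1.1, -2.0]
width: 15.1
from [652.2 -71.5  63.6] [-1.7986e+02 -9.0000e-02  1.0639e+02] F [-0.1  1.1 -2. ] T [ 0.207 -0.194  0.004] w 15.1 t 9.33 q7 0.04
[-0.025, 0.027, -0.005, -0.023, -0.016, -0.018]
```

```bash
python3 -m crank '[[[0.12,0.05,0,-0.02,0,-0.03],[0.15,0.06,0,0,0,0],[0.15,0.02,0,0,0,0],[0.15,0,0,0,0,0],[0.1,0,0,0,0,0],[0,0,0,0,0,0],[0,0,0,0,0,0]]]'; python3 plan.py 647 -50 63.8 106.5 1;python3 - <<'E'
from al import *
s=ctrl.read_state();x,y=s["eef_pos"][:2]
I=ctrl.get_image("top");np.savez("im4_top",**{k:I[k] for k in("color","depth","camera_matrix","R","t")})
d=rectfit(I);a=np.radians(106.5)
print(d,tonguefit(I,x,y,10,106.5));e=d[0]-[x,y]
print("dock X,Y",np.cos(a)*e[0]+np.sin(a)*e[1],-np.sin(a)*e[0]+np.cos(a)*e[1])
E
```

```text
clock: 9.92
eef_pos: [649.8, -47.8, 64.0]
tool_rot: [-3.141, -0.002, 1.862]
force: [-0.9, 0.1, -6.0]
width: 15.3
from [649.8 -47.8  64. ] [-1.7999e+02 -1.2000e-01  1.0666e+02] F [-0.9  0.1 -6. ] T [-0.088  0.021 -0.049] w 15.3 t 9.92 q7 0.01
[-0.044, -0.109, 0.007, -0.001, -0.02, 0.027]
(array([588.5, 148.1]), np.float64(106.68), np.float64(4.8), 200) ('lat@x100', np.float64(1.76), 'heading', np.float64(103.63), 'tip', np.float64(156.8), 'n', 324, 'cost', np.float64(167.0), 'wid', np.float64(75.0))
dock X,Y 205.21722738473042 3.1019646741302225
```

```bash
sed -i 's/(X>62)&(X<160)&(np.abs(Y)<40)/(X>62)\&(X<XM)\&(np.abs(Y)<31)/; s/a0=106):/a0=106,XM=125):/' al.py
python3 - <<'E'
from al import *
I={k:v for k,v in np.load("im3_top.npz").items()};print(tonguefit(I,649.2,-73.1,19,106))
I={k:v for k,v in np.load("im4_top.npz").items()};print(tonguefit(I,649.8,-47.8,10,106.66))
cv2.imwrite("pics/s5.png",cv2.resize(I["color"][175:245,190:290],None,fx=7,fy=7,interpolation=cv2.INTER_CUBIC)[...,::-1])
E
```

```text
('lat@x100', np.float64(2.28), 'heading', np.float64(106.26), 'tip', np.float64(124.1), 'n', 242, 'cost', np.float64(3.9), 'wid', np.float64(47.7))
('lat@x100', np.float64(1.92), 'heading', np.float64(106.75), 'tip', np.float64(123.8), 'n', 239, 'cost', np.float64(6.3), 'wid', np.float64(48.4))
```

View pics/s5.png

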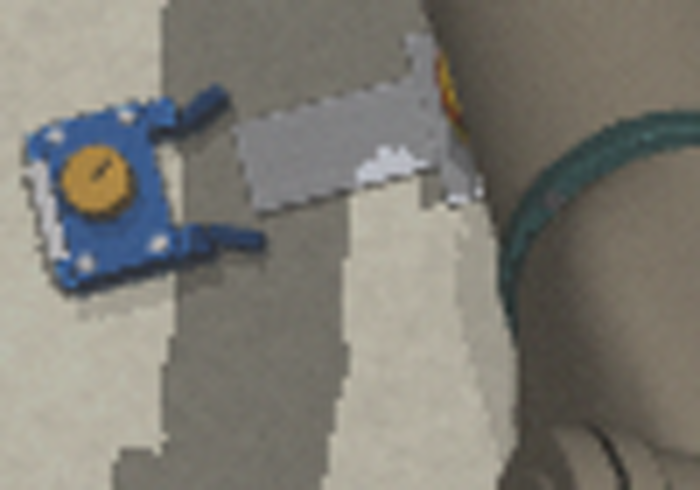

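The tongue tip, at about (247,170), is centred between the flare prongs at (225,95) and (262,240). Headings agree within 0.2° and lateral position within 0.5 mm, so I'll press it lightly onto the counter and slide in.

```bash
python3 -m crank '[[[0,0,0.02,0,0,0],[0.1,0,0.01,0,0,0],[0.13,0,0,0,0,0],[0.13,0,0,0,0,0],[0,0,0,0,0,0]]]'; python3 plan.py 645 -30 63.6 106.66 1;  python3 -m crank '[[[0.13,0,0,0,0,0],[0.13,0,0,0,0,0],[0.13,0,0,0,0,0],[0,0,0,0,0,0]]]'; python3 plan.py 641 -20 63.6 106.66 1
```

```text
clock: 10.38
eef_pos: [647.2, -38.2, 63.8]
tool_rot: [3.141, -0.0, 1.86]
force: [-0.8, 1.3, -4.5]
width: 15.6
from [647.2 -38.2  63.8] [ 1.7994e+02 -2.0000e-02  1.0656e+02] F [-0.8  1.3 -4.5] T [ 0.101  0.09  -0.011] w 15.6 t 10.38 q7 -0.01
[0.283, 0.008, 0.006, 0.01, -0.004, -0.016]
clock: 10.72
eef_pos: [643.4, -25.6, 63.8]
tool_rot: [3.141, -0.0, 1.86]
force: [0.7, 1.1, -5.2]
width: 15.0
from [643.4 -25.6  63.8] [ 1.7994e+02 -2.0000e-02  1.0658e+02] F [ 0.7  1.1 -5.2] T [ 0.068  0.053 -0.071] w 15.0 t 10.72 q7 -0.03
[0.203, -0.025, 0.006, 0.01, -0.004, -0.014]
```

```bash
python3 -m crank '[[[0.05,0,0.03,0,0,0],[0.13,0,0.02,0,0,0],[0.13,0,0,0,0,0],[0,0,0,0,0,0]]]'; python3 plan.py 645 -30 63.6 106.66 1;  python3 -m crank '[[[0.13,0,0.01,0,0,0],[0.13,0,0.0,0,0,0],[0.13,0,0,0,0,0],[0,0,0,0,0,0]]]'; python3 plan.py 641 -20 63.6 106.66 1
```

```text
clock: 11.05
eef_pos: [641.7, -19.4, 63.9]
tool_rot: [3.14, 0.005, 1.859]
force: [-0.0, 0.0, -4.8]
width: 15.3
from [641.7 -19.4  63.9] [179.89   0.28 106.52] F [-0.   0.  -4.8] T [0.066 0.18  0.066] w 15.3 t 11.05 q7 -0.05
[-0.37, 0.004, 0.013, 0.019, 0.046, -0.023]
clock: 11.38
eef_pos: [638.4, -8.5, 64.0]
tool_rot: [3.139, 0.006, 1.858]
force: [-0.1, -1.5, -3.0]
width: 15.3
from [638.4  -8.5  64. ] [179.87   0.37 106.45] F [-0.1 -1.5 -3. ] T [-0.079  0.195  0.114] w 15.3 t 11.38 q7 -0.07
[-0.392, -0.026, 0.016, 0.021, 0.062, -0.035]
```

```bash
python3 -m crank '[[[0.13,0,0.01,0.01,0.03,-0.03],[0.13,0,0,0.01,0.03,0],[0.13,0,0,0,0,0],[0,0,0,0,0,0]]]'; python3 plan.py 645 -30 63.6 106.66 1;  python3 -m crank '[[[0.13,0,0.01,0,0,0],[0.13,0,0.0,0,0,0],[0.1,0,0,0,0,0],[0,0,0,0,0,0]]]'; python3 plan.py 621.6 35 63.6 106.66 1
```

```text
clock: 11.72
eef_pos: [635.2, 4.8, 63.7]
tool_rot: [3.141, -0.001, 1.862]
force: [1.4, -0.3, -2.2]
width: 15.2
from [635.2   4.8  63.7] [ 1.7994e+02 -5.0000e-02  1.0671e+02] F [ 1.4 -0.3 -2.2] T [-0.338  0.226  0.088] w 15.2 t 11.72 q7 -0.08
[-1.205, -0.021, 0.001, 0.01, -0.008, 0.008]
clock: 12.05
eef_pos: [632.0, 15.4, 63.7]
tool_rot: [3.14, 0.001, 1.863]
force: [0.5, -2.0, -2.6]
width: 15.1
from [632.   15.4  63.7] [1.7994e+02 4.0000e-02 1.0672e+02] F [ 0.5 -2.  -2.6] T [-0.541  0.106  0.132] w 15.1 t 12.05 q7 -0.1
[0.726, -0.144, 0.002, 0.011, 0.006, 0.009]
```

```bash
python3 -m crank '[[[0.13,0,0.0,0,0,0],[0.13,0,0.0,0,0,0],[0.1,0,0,0,0,0],[0,0,0,0,0,0]]]'; python3 plan.py 621.6 35 63.6 106.66 1;  python3 -m crank '[[[0.07,0,0.0,0,0,0],[0.07,0,0.0,0,0,0],[0,0,0,0,0,0]]]'; python3 plan.py 621.6 35 63.6 106.66 1
```

```text
clock: 12.38
eef_pos: [628.6, 26.7, 63.7]
tool_rot: [3.14, 0.001, 1.862]
force: [0.7, -1.9, -0.9]
width: 15.2
from [628.6  26.7  63.7] [1.7994e+02 5.0000e-02 1.0670e+02] F [ 0.7 -1.9 -0.9] T [-0.671  0.153  0.069] w 15.2 t 12.38 q7 -0.12
[0.332, -0.143, 0.002, 0.01, 0.008, 0.007]
clock: 12.63
eef_pos: [627.2, 31.2, 63.7]
tool_rot: [3.141, 0.001, 1.863]
force: [0.9, -2.7, -0.7]
width: 15.3
from [627.2  31.2  63.7] [1.7994e+02 5.0000e-02 1.0672e+02] F [ 0.9 -2.7 -0.7] T [-0.647  0.06   0.139] w 15.3 t 12.63 q7 -0.12
[0.174, -0.143, 0.001, 0.01, 0.009, 0.009]
```

```bash
for i in 1; do python3 -m crank '[[[0.05,0,0,0,0,0],[0,0,0,0,0,0]]]'; python3 -m crank '[[[0.05,0,0,0,0,0],[0,0,0,0,0,0]]]'; python3 -m crank '[[[0.05,0,0,0,0,0],[0,0,0,0,0,0]]]'; done | grep -E "pos|force"
```

```text
eef_pos: [626.8, 32.9, 63.6]
force: [-0.6, -0.6, -1.8]
eef_pos: [626.3, 34.4, 63.6]
force: [-0.1, -0.6, -2.7]
eef_pos: [625.8, 35.9, 63.7]
force: [0.6, -1.4, -0.7]
```

```bash
(python3 -m crank '[[[0.05,0,0,0,0,0],[0,0,0,0,0,0]]]'; python3 -m crank '[[[0.05,0,0,0,0,0],[0,0,0,0,0,0]]]'; python3 -m crank '[[[0.05,0,0,0,0,0],[0,0,0,0,0,0]]]') | grep -E "pos|force"
```

```text
eef_pos: [625.5, 36.9, 63.7]
force: [0.8, -1.1, -1.3]
eef_pos: [625.4, 36.8, 63.7]
force: [0.4, -1.1, -1.4]
eef_pos: [625.2, 36.7, 63.8]
force: [0.2, -2.0, -2.4]
```

```bash
(python3 -m crank '[[[0.06,0,0,0,0,0]]]'; python3 -m crank '[[[0.08,0,0,0,0,0]]]';python3 -m crank '[[[0.08,0,0,0,0,0]]]') | grep -E "pos|force|rot"
python3 - <<'E'
from al import *
s=ctrl.read_state();x,y=s["eef_pos"][:2];print(s["force"].round(1))
for n in("top","side"):
    I=ctrl.get_image(n);d=rectfit(I);a=np.radians(106.6);e=d[0]-[x,y]
    print(n,d[0],d[1],"dock X,Y",(np.cos(a)*e[0]+np.sin(a)*e[1]).round(1),(-np.sin(a)*e[0]+np.cos(a)*e[1]).round(1))
    np.savez("im5_"+n,**{k:I[k] for k in("color","depth","camera_matrix","R","t")})
E
```

```text
eef_pos: [625.2, 36.8, 64.0]
tool_rot: [3.141, 0.007, 1.859]
force: [2.0, -8.3, 3.1]
eef_pos: [625.2, 37.0, 64.4]
tool_rot: [3.14, 0.01, 1.858]
force: [1.6, -8.0, 2.4]
eef_pos: [625.0, 37.1, 64.7]
tool_rot: [3.14, 0.013, 1.857]
force: [0.3, -6.3, 1.6]
[ 0.3 -6.3  1.6]
top [587.8 148.1] 106.24 dock X,Y 117.0 3.9
side [587.6 149.4] 108.06 dock X,Y 118.3 3.7
```

```bash
python3 -m crank '[[[0,0,0.03,0,0.08,0],[0,0,0,0,0.05,-0.03],[0,0,0,0,0,0]]]'; python3 plan.py 625.3 36.8 63.7 106.66 1
```

```text
clock: 14.23
eef_pos: [624.9, 36.7, 63.6]
tool_rot: [3.14, -0.001, 1.86]
force: [1.3, -3.1, 1.4]
width: 15.1
from [624.9  36.7  63.6] [ 1.7994e+02 -6.0000e-02  1.0656e+02] F [ 1.3 -3.1  1.4] T [-0.991 -0.013  0.084] w 15.1 t 14.23 q7 -0.13
[-0.001, 0.012, -0.002, 0.011, -0.011, -0.017]
```

```bash
python3 -m crank '[[[0,0,0,0,0,0],[0,0,0,0,0,0],[0,0,0,0,0,0]]]' 0.3; python3 -m crank '[[[0,0,-0.2,0,0,0],[0,0,-0.5,0,0,0],[0,0,-0.6,0,0,0],[0,0,-0.6,0,0,0],[0,0,-0.3,0,0,0],[-0.8,-0.3,0,0,0,0],[-0.8,-0.6,0,0,0,0],[-0.8,-0.8,0,0,0,0],[-0.5,-0.8,0,0,0,0],[0,0,0,0,0,0]]]'
python3 - <<'E'
from al import *
s=ctrl.read_state();print(s["eef_pos"],s["width"],s["qpos"][6])
for n in("top","side"):
    I=ctrl.get_image(n);print(n,"dock",rectfit(I));dock(I);stand(I,(624,36))
    np.savez("im6_"+n,**{k:I[k] for k in("color","depth","camera_matrix","R","t")})
    if n=="side": a=cv2.resize(I["color"][160:280,190:310],(395,395),interpolation=cv2.INTER_CUBIC)
    else: b=cv2.resize(I["color"][165:245,190:270],(395,395),interpolation=cv2.INTER_CUBIC)
cv2.imwrite("pics/s6.png",np.hstack([a,b])[...,::-1])
E
```

```text
clock: 14.48
eef_pos: [625.6, 41.8, 64.4]
tool_rot: [3.137, -0.007, 1.861]
force: [-0.8, 0.0, -0.3]
width: 29.6
clock: 15.32
eef_pos: [579.7, -54.0, 136.0]
tool_rot: [3.127, -0.016, 1.875]
force: [-2.1, -0.2, 0.0]
width: 29.9
[579.71803213 -54.04843653 135.99093134] 29.92727339718611 0.06328491626451625
top dock (array([587.7, 150. ]), np.float64(102.46), np.float64(2.4), 180)
bridge [588.9 144.2] [78.1 63.8] 12.3 n 183 screw circ [613.4 113.8] [596.1 129.7  88.2] 77
block [580.7 -13.  387.8] 136 [array([639.7, -12.4]), array([331.7, 133. ]), np.float64(19.3)]
stacktop [array([617.3,  85.6]), np.float64(83.4)]
tongue 97 [array([639.6, 127.9]), array([188.7,  62. ]), np.float64(1.0)] plate [array([633.6,  74.8]), array([312.6, 168.1]), np.float64(1.0)]
side dock (array([588.2, 152.6]), np.float64(108.87), np.float64(1.9), 256)
bridge [587.5 153.2] [77.2 49.3] 16.3 n 256 screw circ [610.2 114.4] [599.7 123.8  88.8] 147
block [560.6 -30.  432.6] 5178 [array([574.8, -31.6]), array([179.6,  92.8]), np.float64(36.7)]
stacktop [array([658.9,  91.9]), np.float64(103.6)]
tongue 6 [array([651.1, 146.1]), array([ 10.7, 224.1]), np.float64(79.9)] plate [array([658. ,  47.4]), array([202.6, 272.3]), np.float64(79.9)]
```

View pics/s6.png

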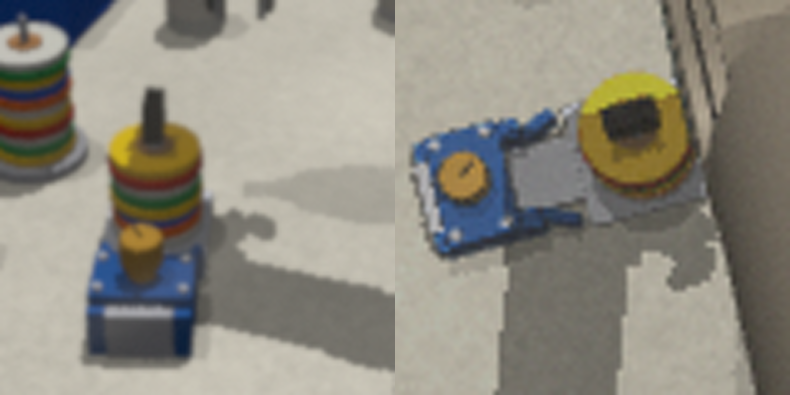

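The tongue lies inside the clamp with the stand upright. The stack top is at about (633,128) in the crop and the screw at (465,177). I'll check the 120 mm home distance and plan the screw approach.

```bash
python3 - <<'E'
from al import *
for n in("top","side"):
    I={k:v for k,v in np.load(f"im6_{n}.npz").items()};C=I["color"].astype(int);Q=cloud(I)
    y=(np.hypot(Q[...,0]-622,Q[...,1]-36)<60)&(Q[...,2]>83)&(Q[...,2]<95)&(C[...,0]>C[...,2]+50)
    v,u=np.nonzero(y);P=np.array([ray(I,a,b,90)[:2] for a,b in zip(u,v)],np.float32);c,r=cv2.minEnclosingCircle(P)
    b=(np.hypot(Q[...,0]-589,Q[...,1]-150)<26)&(Q[...,2]>84)&(C[...,0]>C[...,2]+40)
    v,u=np.nonzero(b);S=np.array([ray(I,a,b_,88)[:2] for a,b_ in zip(u,v)],np.float32);d,rs=cv2.minEnclosingCircle(S)
    print(n,"stack",np.round(c,1),round(r,1),"screw",np.round(d,1),S.mean(0),round(rs,1),"dist",np.hypot(*(np.array(c)-d)).round(1),"ang",np.degrees(np.arctan2(d[1]-c[1],d[0]-c[0])).round(1))
    # mark direction
    m=b&(C.sum(2)<np.median(C[b].sum(1))*0.62);v,u=np.nonzero(m);M=np.array([ray(I,a,b_,88)[:2] for a,b_ in zip(u,v)]);print("mark",M.mean(0).round(1) if len(M) else 0,len(M))
E
python3 plan.py 590 151 130 60 8
```

```text
top stack [622.9  34. ] 37.8 screw [588.4 148.7] [588.2394  148.71487] 14.8 dist 119.7 ang 106.8
mark 0 0
side stack [623.6  42.9] 41.5 screw [588.6 154. ] [587.71405 153.12679] 18.7 dist 116.5 ang 107.5
mark [582.  168.3] 7
from [583.4 -49.1 136.7] [178.82  -1.01 107.67] F [0.3 0.5 0.2] T [-0.044 -0.033 -0.031] w 30.1 t 15.42 q7 0.06
[0.786, 0.278, 0.048, 0.014, -0.03, 0.993]
[0.81, 0.195, 0.045, 0.014, -0.03, 0.993]
[0.826, 0.11, 0.042, 0.014, -0.03, 0.993]
[0.834, 0.024, 0.039, 0.014, -0.03, 0.993]
[0.832, -0.063, 0.037, 0.014, -0.03, 0.993]
[0.821, -0.149, 0.034, 0.014, -0.03, 0.993]
[0.801, -0.233, 0.032, 0.014, -0.03, 0.993]
[0.773, -0.315, 0.03, 0.014, -0.03, 0.993]
```

The stack-to-screw distance measures 119.7 mm against the expected 120, at 106.8°, so the stand is home. Next I'll move over the screw and pre-turn the wrist.

```bash
python3 -m crank '[[[0.79,0.28,0,0,0,0],[0.79,0.28,0,0,0,0],[0.79,0.28,0,0,0,0],[0.79,0.28,0,0,0,0],[0.79,0.28,0,0,0,0],[0.79,0.28,0,0,0,0],[0.79,0.28,0,0,0,0],[0.5,0.2,0,0,0,-0.5],[0,0,0,0,0,-1],[0,0,0,0,0,-1],[0,0,0,0,0,-1],[0,0,0,0,0,-1]]]' -0.3;  python3 -m crank '[[[0,0,0,0,0,-1],[0,0,0,0,0,-1],[0,0,0,0,0,-1],[0,0,0,0,0,-1],[0,0,0,0,0,-1],[0,0,0,0,0,-1],[0,0,0,0,0,-1],[0,0,0,0,0,-1],[0,0,0,0,0,-1],[0,0,0,0,0,-1],[0,0,0,0,0,0]]]'; python3 plan.py 590 151 80 243 4
```

```text
clock: 16.42
eef_pos: [594.9, 178.6, 145.5]
tool_rot: [3.094, -0.01, 2.403]
force: [0.0, 0.1, 0.7]
width: 55.6
clock: 17.33
eef_pos: [597.5, 193.9, 148.0]
tool_rot: [3.103, 0.047, -2.739]
force: [0.1, -0.0, 1.0]
width: 55.2
from [597.5 193.9 148. ] [ 177.81    2.71 -156.91] F [ 0.1 -0.   1. ] T [-0.049  0.036 -0.014] w 55.2 t 17.33 q7 1.06
[0.225, -0.326, 0.544, 0.048, 0.14, -1.66]
[0.269, -0.28, 0.549, 0.048, 0.14, -1.66]
[0.305, -0.227, 0.555, 0.048, 0.14, -1.66]
[0.332, -0.169, 0.561, 0.048, 0.14, -1.66]
```

```bash
python3 plan.py 590 151 148 280 13 | cut -c1-70
```

```text
from [597.5 193.9 148. ] [ 177.81    2.71 -156.91] F [ 0.1 -0.   1. ] 
[0.061, -0.094, -0.007, 0.0, 0.048, -0.985]
[0.07, -0.087, -0.006, 0.0, 0.048, -0.985]
[0.079, -0.079, -0.006, 0.0, 0.048, -0.985]
[0.087, -0.071, -0.005, 0.0, 0.048, -0.985]
[0.093, -0.061, -0.005, 0.0, 0.048, -0.985]
[0.099, -0.051, -0.004, 0.0, 0.048, -0.985]
[0.104, -0.041, -0.004, 0.0, 0.048, -0.985]
[0.108, -0.03, -0.003, 0.0, 0.048, -0.985]
[0.11, -0.019, -0.003, 0.0, 0.048, -0.985]
[0.112, -0.007, -0.002, 0.0, 0.048, -0.985]
[0.112, 0.004, -0.002, 0.0, 0.048, -0.985]
[0.111, 0.016, -0.001, 0.0, 0.048, -0.985]
[0.108, 0.027, -0.001, 0.0, 0.048, -0.985]
```

```bash
python3 -m crank '[[[0.06,-0.09,0,0,0.05,-1],[0.07,-0.09,0,0,0.05,-1],[0.08,-0.08,0,0,0.05,-1],[0.09,-0.07,0,0,0.05,-1],[0.09,-0.06,0,0,0.05,-1],[0.1,-0.05,0,0,0.05,-1],[0.1,-0.04,0,0,0.05,-1],[0.11,-0.03,0,0,0.05,-1],[0.11,-0.02,0,0,0.05,-1],[0.11,0,0,0,0.05,-1],[0.1,0,0,0,0.05,-1],[0,0,0,0,0,0]]]'; python3 plan.py 590 151 80 280 4
```

```text
clock: 18.33
eef_pos: [594.4, 166.2, 148.3]
tool_rot: [-3.14, 0.014, -1.542]
force: [0.4, -0.9, -1.1]
width: 55.5
from [594.4 166.2 148.3] [-179.93    0.78  -88.34] F [ 0.4 -0.9 -1.1] T [ 0.001  0.017 -0.054] w 55.5 t 18.33 q7 2.12
[0.133, 0.041, 0.567, -0.005, 0.032, -0.347]
[0.13, 0.046, 0.568, -0.005, 0.032, -0.347]
[0.126, 0.05, 0.568, -0.005, 0.032, -0.347]
[0.123, 0.054, 0.569, -0.005, 0.032, -0.347]
```

```bash
python3 -m crank '[[[0.13,0.04,0.55,0,0.03,-0.35],[0.13,0.045,0.6,0,0.03,-0.35],[0.13,0.05,0.6,0,0.03,-0.35],[0.12,0.05,0.6,0,0.03,-0.3],[0,0,0.2,0,0,0],[0,0,0,0,0,0],[0,0,0,0,0,0]]]'; python3 plan.py 590 151 23 280 3
```

```text
clock: 18.92
eef_pos: [592.7, 156.2, 71.0]
tool_rot: [-3.135, 0.005, -1.42]
force: [-0.3, -0.7, -0.4]
width: 55.3
from [592.7 156.2  71. ] [-179.61    0.3   -81.36] F [-0.3 -0.7 -0.4] T [-0.039  0.031  0.028] w 55.3 t 18.92 q7 2.16
[0.056, 0.042, 0.533, -0.022, 0.016, -0.076]
[0.054, 0.041, 0.533, -0.022, 0.016, -0.076]
[0.053, 0.04, 0.533, -0.022, 0.016, -0.076]
```

```bash
python3 -m crank '[[[0.06,0.04,0.2,-0.02,0.015,0],[0.06,0.04,0.2,-0.02,0.015,0],[0.05,0.04,0.1,-0.02,0.015,0],[0,0,0,0,0,0],[0,0,0,0,0,0]]]'; python3 plan.py 590 151 23 278.6 4
python3 - <<'E'
from h import *
J=ctrl.get_image("side")
cv2.imwrite("pics/s7.png",cv2.resize(J["color"][200:280,185:285],None,fx=6,fy=6,interpolation=cv2.INTER_CUBIC)[...,::-1])
E
```

```text
clock: 19.33
eef_pos: [591.8, 152.4, 58.1]
tool_rot: [-3.136, 0.002, -1.424]
force: [0.9, 1.1, 1.1]
width: 55.4
from [591.8 152.4  58.1] [-1.797e+02  9.000e-02 -8.162e+01] F [0.9 1.1 1.1] T [ 0.003 -0.011 -0.017] w 55.4 t 19.33 q7 2.14
[0.01, 0.018, 0.292, -0.013, 0.004, -0.009]
[0.01, 0.018, 0.292, -0.013, 0.004, -0.009]
[0.009, 0.018, 0.292, -0.013, 0.004, -0.009]
[0.009, 0.017, 0.292, -0.013, 0.004, -0.009]
```

View pics/s7.png

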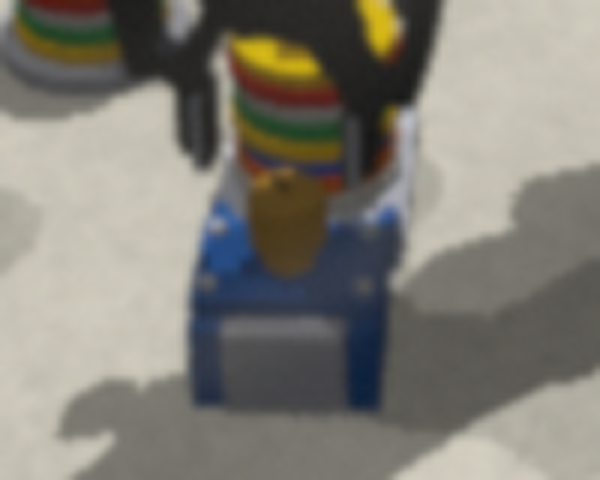

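The fingertips, at (203,168) and (358,180), straddle the brass head at (288,215). Now I'll lower to the grip height.

```bash
python3 -m crank '[[[0.01,0.02,0.25,-0.01,0,0],[0.01,0.02,0.25,-0.01,0,0],[0.01,0.02,0.25,-0.01,0,0],[0,0,0,0,0,0],[0,0,0,0,0,0]]]'; python3 plan.py 590 151 23 278.6 2
```

```text
clock: 19.8
eef_pos: [590.4, 151.2, 33.5]
tool_rot: [-3.139, 0.002, -1.425]
force: [0.0, 0.5, 0.9]
width: 55.2
from [590.4 151.2  33.5] [-1.7985e+02  1.0000e-01 -8.1650e+01] F [0.  0.5 0.9] T [-0.013  0.025  0.047] w 55.2 t 19.8 q7 2.12
[0.003, 0.008, 0.176, -0.012, 0.008, -0.021]
[0.003, 0.008, 0.176, -0.012, 0.008, -0.021]
```

```bash
python3 -m crank '[[[0,0.01,0.14,-0.01,0,0],[0,0,0.14,-0.01,0,0],[0,0,0,0,0,0],[0,0,0,0,0,0]]]'; python3 -m crank '[[[0,0,0,0,0,0],[0,0,0,0,0,0],[0,0,0,0,0,0],[0,0,0,0,0,0],[0,0,0,0,0,0]]]' 1; python3 plan.py 590 151 25 278.6 1
```

```text
clock: 20.13
eef_pos: [589.9, 151.3, 23.9]
tool_rot: [3.141, 0.002, -1.425]
force: [0.9, 0.9, 0.1]
width: 55.5
clock: 20.55
eef_pos: [590.4, 151.4, 24.3]
tool_rot: [-3.141, 0.002, -1.425]
force: [0.4, 0.5, -0.7]
width: 30.3
from [590.4 151.4  24.3] [-1.7995e+02  1.3000e-01 -8.1650e+01] F [ 0.4  0.5 -0.7] T [ 0.022 -0.083  0.008] w 30.3 t 20.55 q7 2.11
[0.012, 0.016, -0.023, -0.008, 0.022, -0.042]
```

```bash
cat > t.py <<'E'
from cell import ctrl
import numpy as np
s=ctrl.read_state();print("yaw",round(s["tool_rot"][2],3),"T",np.round(s["torque"],3),"F",np.round(s["force"],1),"p",np.round(s["eef_pos"],1),"w",round(s["width"],1),"q7",round(s["qpos"][6],2))
E
python3 -m crank '[[[0,0,0,0,0,0.95],[0,0,0,0,0,0.95],[0,0,0,0,0,0.95]]]' >/dev/null; python3 t.py; python3 -m crank '[[[0,0,0,0,0,0.95],[0,0,0,0,0,0.95],[0,0,0,0,0,0.95]]]' >/dev/null; python3 t.py;  python3 -m crank '[[[0,0,0,0,0,0.95],[0,0,0,0,0,0.95]]]' >/dev/null; python3 t.py
```

```text
yaw -1.734 T [ 0.012 -0.143  0.106] F [-0.1  0.4 -0.1] p [590.3 151.5  24.3] w 30.3 q7 1.83
yaw -2.047 T [-0.026 -0.098  0.061] F [ 0.2  0.5 -2.2] p [590.2 151.6  24.3] w 30.3 q7 1.55
yaw -2.255 T [-0.044 -0.14   0.026] F [ 0.   0.5 -0.5] p [590.1 151.6  24.3] w 30.4 q7 1.37
```

```bash
python3 -m crank '[[[0,0,0,0,0,0.95]]]' >/dev/null; python3 t.py; python3 -m crank '[[[0,0,0,0,0,0.95]]]' >/dev/null; python3 t.py;  python3 -m crank '[[[0,0,0,0,0,0.95]]]' >/dev/null; python3 t.py;python3 -m crank '[[[0,0,0,0,0,0.95]]]' >/dev/null; python3 t.py
```

```text
yaw -2.36 T [-0.065 -0.147  0.042] F [-0.9 -0.3 -1.9] p [590.1 151.6  24.3] w 30.2 q7 1.28
yaw -2.464 T [-0.113 -0.144  0.02 ] F [-0.3  0.7 -1.7] p [590.1 151.7  24.3] w 30.9 q7 1.19
yaw -2.568 T [-0.079 -0.144  0.023] F [ 0.  -0.1 -1.6] p [590.  151.7  24.3] w 30.6 q7 1.1
yaw -2.673 T [-0.05  -0.113  0.11 ] F [ 0.5 -0.2 -1.9] p [590.  151.7  24.3] w 30.3 q7 1.01
```

```bash
python3 -m crank '[[[0,0,0,0,0,0.95]]]' >/dev/null; python3 t.py; python3 -m crank '[[[0,0,0,0,0,0.95]]]' >/dev/null; python3 t.py;  python3 -m crank '[[[0,0,0,0,0,0.95]]]' >/dev/null; python3 t.py
```

```text
yaw -2.777 T [-0.092 -0.075  0.07 ] F [ 0.5  0.9 -1.7] p [590.  151.8  24.3] w 30.5 q7 0.92
yaw -2.881 T [-0.129 -0.126  0.09 ] F [ 0.7 -0.  -1.4] p [590.1 151.8  24.3] w 30.5 q7 0.83
yaw -2.985 T [-0.138 -0.11   0.132] F [ 0.9  0.2 -2.4] p [590.  151.8  24.3] w 30.3 q7 0.74
```

```bash
cat > avg.py <<'E'
from cell import ctrl
import numpy as np
T=[]
for i in range(6):
    T.append(ctrl.read_state()["torque"][2]);ctrl.get_image("top")
print(np.round(T,3),"mean",np.mean(T).round(3))
E
python3 avg.py; python3 -m crank '[[[0,0,0,0,0,0.95]]]' >/dev/null; python3 t.py; python3 avg.py
```

```text
[ 0.132 -0.105 -0.05  -0.039 -0.057 -0.041] mean -0.027
yaw -3.076 T [-0.126 -0.114  0.224] F [ 0.6 -0.5 -0.2] p [590.  151.9  24.3] w 30.4 q7 0.67
[ 0.224 -0.131 -0.08  -0.148 -0.077 -0.076] mean -0.048
```

```bash
python3 -m crank '[[[0,0,0,0,0,0.5]]]' >/dev/null; python3 t.py
```

```text
yaw -3.126 T [-0.165 -0.103  0.168] F [ 0.5  0.  -0.6] p [590.  151.9  24.3] w 30.4 q7 0.62
```

```bash
python3 -m crank '[[[0,0,0,0,0,0.3]]]' >/dev/null; python3 t.py
```

```text
yaw 3.126 T [-0.082 -0.158  0.229] F [ 0.2  0.3 -0.3] p [590.  152.   24.4] w 30.4 q7 0.6
```

Over the last steps the moving torque rose from about 0.02 N·m (free) to about 0.2 N·m. The slope is roughly 0.27 N·m per rad, so the screw is seated. I'll let go, retreat and check.

```bash
python3 -m crank '[[[0,0,0,0,0,0],[0,0,0,0,0,0],[0,0,0,0,0,0],[0,0,0,0,0,0]]]' -0.3; python3 -m crank '[[[0,0,-0.2,0,0,0],[0,0,-0.5,0,0,0],[0,0,-0.7,0,0,0],[0,0,-0.8,0,0,0],[0,0,-0.8,0,0,0],[0,0,-0.8,0,0,0],[0,0,-0.6,0,0,0],[0,0,-0.2,0,0,0],[0,0,0,0,0,0]]]'; python3 plan.py 470 151 165 180 5
```

```text
clock: 22.98
eef_pos: [589.6, 152.3, 24.5]
tool_rot: [3.137, 0.0, 3.129]
force: [-0.1, 0.0, 0.7]
width: 55.5
clock: 23.73
eef_pos: [588.1, 152.2, 170.8]
tool_rot: [3.136, -0.002, 3.134]
force: [0.4, -0.6, 0.4]
width: 55.5
from [588.1 152.2 170.8] [ 1.7970e+02 -1.4000e-01  1.7958e+02] F [ 0.4 -0.6  0.4] T [-0.    -0.023  0.011] w 55.5 t 23.73 q7 0.75
[0.787, -0.014, 0.04, 0.01, -0.005, -0.014]
[0.787, -0.013, 0.04, 0.01, -0.005, -0.014]
[0.787, -0.011, 0.039, 0.01, -0.005, -0.014]
[0.787, -0.01, 0.039, 0.01, -0.005, -0.014]
[0.787, -0.009, 0.039, 0.01, -0.005, -0.014]
```

```bash
python3 -m crank '[[[0.6,0.2,0,0,0,0],[0.79,0.4,0,0,0,0],[0.79,0.5,0,0,0,0],[0.79,0.5,0,0,0,0],[0.79,0.5,0,0,0,0],[0.3,0.3,0,0,0,0],[0,0,0,0,0,0]]]'
python3 - <<'E'
from al import *
for n in("top","side"):
    I=ctrl.get_image(n);C=I["color"].astype(int);Q=cloud(I);print(n,rectfit(I))
    y=(np.hypot(Q[...,0]-622,Q[...,1]-36)<60)&(Q[...,2]>83)&(Q[...,2]<95)&(C[...,0]>C[...,2]+50)
    v,u=np.nonzero(y);P=np.array([ray(I,a,b,90)[:2] for a,b in zip(u,v)],np.float32);c,r=cv2.minEnclosingCircle(P)
    b=(np.hypot(Q[...,0]-589,Q[...,1]-150)<26)&(Q[...,2]>84)&(C[...,0]>C[...,2]+40)
    v,u=np.nonzero(b);S=np.array([ray(I,a,b_,88)[:2] for a,b_ in zip(u,v)],np.float32);d,rs=cv2.minEnclosingCircle(S)
    print(n,"stack",np.round(c,1),"screw",np.round(d,1),"dist",np.hypot(*(np.array(c)-d)).round(1))
    if n=="side": a_=cv2.resize(I["color"][160:280,190:310],(395,395),interpolation=cv2.INTER_CUBIC)
    else: b_=cv2.resize(I["color"][165:245,190:270],(395,395),interpolation=cv2.INTER_CUBIC)
cv2.imwrite("pics/s8.png",np.hstack([a_,b_])[...,::-1])
E
```

```text
clock: 24.32
eef_pos: [460.4, 223.4, 165.2]
tool_rot: [3.14, -0.009, 3.13]
force: [0.1, -1.3, 1.4]
width: 55.5
top (array([588.4, 148.3]), np.float64(107.08), np.float64(2.4), 189)
top stack [622.7  33.7] screw [588.5 149.1] dist 120.3
side (array([587.9, 152.3]), np.float64(109.12), np.float64(8.5), 275)
side stack [622.2  40.3] screw [588.7 153.6] dist 118.1
```

View pics/s8.png

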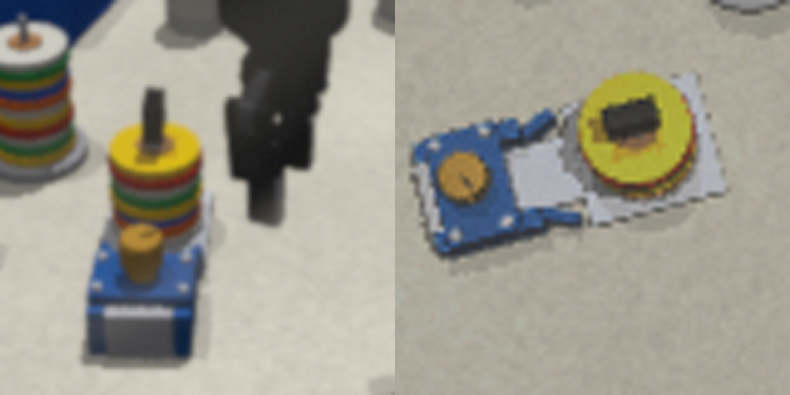

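```bash
python3 -c "
from cell import ctrl
print(ctrl.read_state()['clock'],ctrl.finish_job())"
```

```text
the job is handed in; nothing more can be done
24.4167 None
```

The stand's tongue is in the blue clamp, home against the end stop, and I tightened the thumbscrew and handed the job in at 24.4 s of the 72 s. The arm was clear of everything at that point.

**What I did:** I gripped the stand by its black block, lifted it about 10 mm over to the mouth and set it down. I slid it in flat until it stopped; about 8 N more moved it no further. I then turned the screw about 1.7 rad clockwise and let go.

**Last checks:**
- **Home position:** the stand's axis to the screw measured 120.3 mm in the top view, against the 120 mm expected. The side view gave 118.1 mm, but it is the less reliable view here because the stack was only partly visible.
- **Screw turned:** the mark on its head has moved roughly 100° clockwise.
- **Seating torque:** it rose from about 0.02 N m turning freely to readings of 0.17–0.23 on the last steps. The readings scatter by about 0.04, so I put the seating torque at 0.15–0.2, not at an exact figure. I did not tug the stand to test the hold.
- **Bystanders:** I kept the arm away from them but did not re-measure their positions at the end.

**What disagreed:**
- **Fingertip height:** the fingertips really sit about 40 mm higher than the reported TCP height. My first grasp therefore closed above the block without touching it. I measured the offset in the pictures and allowed for it from then on.
- **Dock position:** the two cameras differ by about 4 mm along the dock's axis and 2° in its heading. I aligned the tongue to the dock using the top view alone.

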